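Bring the red screwdriver from its sloping rack to the half-driven screw

ROBOT

A 6-joint arm with a two-finger parallel gripper is mounted at the origin on a cart in front of the work surface, level with it; the furniture and walls round the work are solid. World frame = base frame: x ahead of the robot, y to its left, z up, the work surface at z = 0. Lengths are in m, angles in rad, forces in N, time in s.
With the tool pointing down it reaches from about 0.35 to 0.975 m from the base axis. Payload 4.9 kg.
Tool frame: the origin (TCP) lies on the mounting face of the last link; the fingertips stand 173 mm ahead of it and the grasp point (between the pads) lies 155 mm ahead of it (tcp_to_grasp is the distance from the TCP to the grasp point, in m); z points along the fingers, y is the line along which they close (so a half turn about z gives the same grasp; the last joint's range is limited). The gripper opens to 85 mm and grips with 20 to 120 N. Pads are 22 mm wide; open, the fingers measure 114 mm over their backs; the gripper's body (76 mm by 85 mm) begins 54 mm behind the grasp point. The pads swing forward as they close: fully open they stand 13 mm farther back than shut.
Start: joints at [1.062, 0.053, 1.613, -0, 1.476, -0.119], TCP at [0.237, 0.578, 0.405] pointing down, gripper open.
Joint ranges: [-3.01, 3.01], [-1.01, 2.22], [0.06, 2.58], [-1.02, 4.17], [0.09, 2.62], [-3.14, 3.14]. Speed limits (rad/s): [2.57, 2.57, 3.14, 3.14, 3.14, 3.14].

INTERFACE

Orientations are given as a rotation vector (axis times angle).
In Python, from station import get_obs, get_image, calibration, finish_job, tcp_to_grasp gives the robot as it stands. The module is installed in compiled form; this text tells all that it offers.
- The arm moves only by the tool arm_command, never from a script. Its argument "plan" is a list that holds one entry, the list of rows, each a list of 6 numbers: the shift along the tool's x, y, z in cm, then the turn, a rotation vector about the tool's x, y, z in rad. A call has 1 to 12 rows; each row is the pose to reach, as a shift and turn from the pose commanded when the call began, along the tool's axes at that moment; what a row does not reach only later rows make up. A row lasts 1/12 s, in which the tool goes at most 41.7 mm and 7.16 degrees, less where a joint would pass 70% of its speed; a pose out of reach is approached as far as the arm can. A call with a gripper value outside its range is refused whole. "gripper" is the closure, from -1 (fully open) to 1 (shut), set as the call begins (left out, the last holds). The fingers move at their own pace and stop on an object; "force" is the grip in N (left out, the last holds). Time passes only in rows, so rows that repeat a pose let the fingers close. It gives the time, the measured TCP pose, the force, the opening and the grip force at its end, in the units of the state.
- get_obs(): the state, without advancing time (a new reading comes with each control period).
- get_image(name): name is "side" or "top" or "wrist"; returns (picture, depth): 420x560x3 uint8, blue, green, red; 420x560 float32, m along the optical axis (not along the pixel's ray), 0 where there is no reading.
- calibration(name): a dict with "fx", "fy", "cx", "cy" (pixels), "pose" (4x4, takes a point from camera to world coordinates). Camera axes: x right, y up, looking along -z (the intrinsics and any distortion apply to the point x, -y, -z); pixel columns grow to the right and rows downward; lengths in m; the calibration is good to about 2 mm. A picture is of the moment at which its call begins: read the wrist's pose just before it. calibration takes no time and is no camera call; for the wrist camera it gives the pose at the moment of the call.
- finish_job(): hands the job in; it is judged then, once.
The state is a dict: "t": time; "q": joint angles; "dq": joint speeds; "effort": joint torques, N m; "tool_pos": TCP position; "tool_rot": TCP orientation; "contact_force": force on the tool from outside, world axes, zero at the start; "wrist_torque": the same for the moment, N m; "opening": finger opening in m; "grip_force": force on a finger pad.
Only numpy, scipy, OpenCV 4.12 (cv2) and the standard library are available. Lean on these libraries where they do the work, as an engineer would, in place of code of your own. Each camera call takes 0.05 s, during which the arm holds its last target. There are 200 camera calls.

TASK

Draw the red screwdriver lengthwise out of its socket in the sloping wooden rack, turn it upright with the blade straight down, and bring it over the screw that still stands proud of the batten on the chipboard. Finish still holding it there in the gripper, upright and still, with the blade's tip centred over the screw head and about 2.5 cm above it, touching nothing. Do not knock the board or its screws, do not pull the yellow screwdriver from the rack, and leave the other things where they lie.

Things in the scene. Friction and masses are not known exactly. Their poses are not given: they have to be found in the camera images.
- red_driver: Slotted screwdriver, red handle, black butt, 202 mm long, 0.09 kg, loose. x axis: butt to tip. Its centre line is at its z = 14 mm (origin on the underside, mid-length). Handle round, up to 28 mm thick, x = -96 (butt) to +9 mm (shoulder); then a 5 mm steel shank. At the start the shank is in the rack's socket, blade away from the robot, about 32 degrees below level; the handle is free.
- driver_tip (a point): Point of the red screwdriver's blade, on its centre line, 154.5 mm from driver_grip. Axes as the screwdriver's.
- driver_grip (a point): Point on the centre line of the red handle, 41 mm from the butt and 64 mm from the shoulder: a good place to grasp across the handle. Axes as the screwdriver's.
- rack: Fixed wooden rack 125 x 200 x 112 mm: base 12 mm thick, x = -33 to 93 mm; cheeks at y = +-94 mm (x -5 to 65, up to z = 97 mm); inclined block between them with two through sockets, 8 mm wide, 60 mm long, running to its +x, 35 degrees down; red screwdriver in the one at y = +55 mm, yellow at -55 mm. Origin on the table below the socket mouths; x points away from the robot, as the blades do.
- red_mouth (a point): Centre of the mouth of the red screwdriver's socket, on the block's robot-side face, 90 mm above the table. At the start the handle's shoulder rests there and the tip lies 90 mm beyond. It comes free when pulled 100 mm or more back along its own length, upward at 35 degrees.
- yellow_driver: The screwdriver with the yellow handle, 221 mm long, loose, standing in the rack's other socket, its handle 110 mm beside the red one. To be left there. Origin on the underside of the tool midway along its length.
- panel: Fixed chipboard 130 x 245 x 18 mm lying on the table, a dark-faced batten 89 x 109 x 18 mm on it (centre at y = +35 mm) and two slotted brass screws in the batten. Origin: centre of its underside, z up, y along its length.
- screw_head (a point): Centre of the top of the head of the screw that stands proud (head 11 mm in diameter, its top 17.5 mm above the batten and 53.5 mm above the table), at y = +63 mm of the panel. The other screw, 56 mm from it, is driven home.
- masking_tape: Loose bystander: roll of masking tape, 101 mm across, 25 mm high. Origin: centre of underside.
- sanding_block: Loose bystander: brown sanding block, 126 x 97 x 24 mm. Origin: centre of underside.
- spring_clamp: Loose bystander: black spring clamp, 142 x 97 x 20 mm. Origin: centre of underside.
- chisel: Loose bystander: chisel with a wooden handle, 238 x 31 x 28 mm. Origin: centre of underside.

How it is judged:
By the outcome, as a careful person would: the job done as asked, in the order asked, and still so for the second after the job is handed in, while the arm keeps its last pose, push and grip.
It also fails if it takes over 56 s, if anything falls off the work surface, if the arm or the gripper's body presses on something with over 40 N, if the wrist force passes 120 N, or if a joint passes its speed limit or range.

## Working session

There is one attempt and no reset: what is moved stays moved. The work goes in short steps, Python scripts to look and compute and a tool call to move; the robot and the scene stay as the last step left them, time stands still between calls to the robot, and variables do not carry over. Pictures are saved under pics/ and viewed, at most 10 in all, crops included, and the job is handed in when it is done.

Besides the shell and the picture viewer there is one more tool, called after ">>>" as name(argument=value, ...) on one line, values as JSON. arm_command: Moves the arm, as the interface text tells. Its arguments: {"type":"object","properties":{"plan":{"type":"array"},"gripper":{"type":"number"},"force":{"type":"number"}},"required":["plan"]}

```bash
ls; mkdir -p pics
cat > h.py <<'E'
import numpy as np, cv2
from scipy.spatial.transform import Rotation as R
from station import *
def grab(n,save=None):
    c=calibration(n); im,d=get_image(n)
    if save: cv2.imwrite('pics/'+save,im)
    return c,im,d
def pts(c,u,v,d):
    u=np.asarray(u,float);v=np.asarray(v,float)
    x=(u-c['cx'])/c['fx']*d; y=-(v-c['cy'])/c['fy']*d
    P=np.stack([x,y,-np.asarray(d)*np.ones_like(x)],-1)
    T=np.array(c['pose']); return P@T[:3,:3].T+T[:3,3]
def proj(c,P):
    T=np.array(c['pose']); p=(np.asarray(P)-T[:3,3])@T[:3,:3]
    return c['cx']+c['fx']*p[...,0]/-p[...,2], c['cy']-c['fy']*p[...,1]/-p[...,2]
E
python3 - <<'E'
from h import *
a=[]
for n in('side','top'):
    c,im,d=grab(n); a.append(im); np.savez(n+'0.npz',im=im,d=d)
    print({k:(np.round(v,3).tolist()) for k,v in c.items()})
    cv2.imwrite(f'pics/{n}0.png',im)
print(get_obs(), tcp_to_grasp)
E
```

```text
pics
{'fx': 384.839, 'fy': 384.839, 'cx': 280.165, 'cy': 211.122, 'pose': [[1.0, 0.014, 0.008, 0.548], [-0.001, 0.565, -0.825, -0.967], [-0.016, 0.825, 0.565, 0.797], [0.0, 0.0, 0.0, 1.0]]}
{'fx': 451.424, 'fy': 451.424, 'cx': 276.965, 'cy': 209.679, 'pose': [[0.006, 0.984, -0.176, 0.294], [-1.0, 0.005, -0.004, 0.043], [-0.003, 0.176, 0.984, 1.493], [0.0, 0.0, 0.0, 1.0]]}
{'t': 0.1, 'q': array([ 1.06199474e+00,  5.32688981e-02,  1.61414951e+00,  2.89920544e-05,
        1.47603915e+00, -1.18996428e-01]), 'dq': array([ 0.00045677, -0.00148651, -0.00300721,  0.00224826, -0.00180744,
        0.00221665]), 'effort': array([-5.58184220e-04, -3.94902956e+01, -3.71361601e+01, -2.16642156e-04,
        3.87465174e-03, -9.99130805e-06]), 'tool_pos': array([0.23737739, 0.57789713, 0.40360357]), 'tool_rot': array([-6.08322456e-01, -3.08151755e+00,  2.77171310e-03]), 'contact_force': array([ 0.64207703, -0.51759866,  0.16996316]), 'wrist_torque': array([ 0.00563019, -0.04438153,  0.00809814]), 'grip_force': 0.0, 'opening': 0.08522034982690627} 0.1547
```

View pics/side0.png

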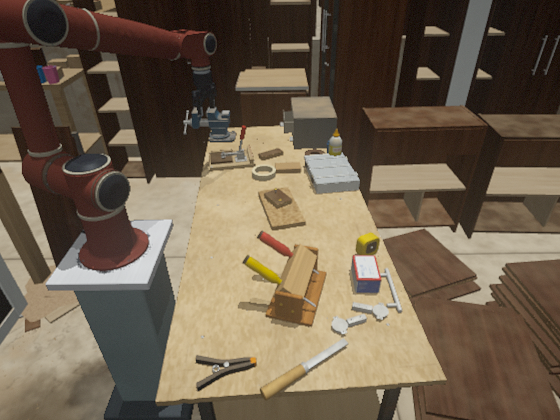

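View pics/top0.png

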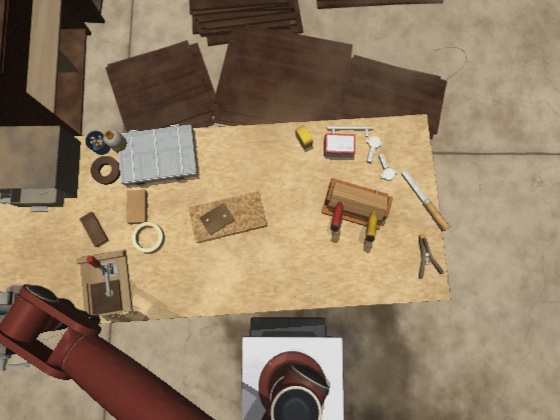

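The side view shows the red handle at about (275,245), the rack at (300,285) and the board at (281,206). In the top view the red handle is at (338,216), and the batten with its screws is at (217,217).

```bash
cat > m1.py <<'E'
from h import *
W={'side':(250,225,300,262),'top':(325,198,350,235)}
pl=[];ms={}
def comp(n,im,lo,hi):
    x0,y0,x1,y1=W[n]
    hsv=cv2.cvtColor(im,cv2.COLOR_BGR2HSV); h,s,v=cv2.split(hsv)
    m=(((h<6)|(h>172))&(s>130)&(v>50)).astype(np.uint8)
    k=np.zeros_like(m);k[y0:y1,x0:x1]=1; return m*k
for n in W:
    z=np.load(n+'0.npz'); im,d=z['im'],z['d']; c=calibration(n)
    m=comp(n,im,0,0); v,u=np.nonzero(m)
    P=pts(c,u,v,d[v,u]); 
    (vx,vy,x0,y0)=cv2.fitLine(np.stack([u,v],1).astype(np.float32),cv2.DIST_L2,0,.01,.01).ravel()
    T=np.array(c['pose']); o=T[:3,3]
    t=(u-x0)*vx+(v-y0)*vy
    a=pts(c,x0+vx*t.min(),y0+vy*t.min(),1.)-o; b=pts(c,x0+vx*t.max(),y0+vy*t.max(),1.)-o
    nn=np.cross(a,b); nn/=np.linalg.norm(nn); pl.append((nn,nn@o)); ms[n]=(o,a,b)
    print(n,len(u),(u.min(),u.max(),v.min(),v.max()),np.median(P,0).round(3),P.min(0).round(3),P.max(0).round(3))
dr=np.cross(pl[0][0],pl[1][0]); dr/=np.linalg.norm(dr); dr*=np.sign(dr[0])
p0=np.linalg.lstsq(np.array([pl[0][0],pl[1][0],dr]),np.array([pl[0][1],pl[1][1],0]),rcond=None)[0]
print('dir',dr.round(3),'pitch',np.degrees(np.arcsin(-dr[2])),'yaw',np.degrees(np.arctan2(dr[1],dr[0])))
for n,(o,a,b) in ms.items():
    for r in(a,b):
        s=np.linalg.lstsq(np.stack([dr,-r],1),o-p0,rcond=None)[0]
        print(n,(p0+dr*s[0]).round(4))
# panel / batten
c=calibration('top');z=np.load('top0.npz');im,d=z['im'],z['d']
for (u,v) in [(196,214),(260,205),(217,217),(236,210)]: print((u,v),pts(c,u,v,d[v,u]).round(3))
E
python3 m1.py
python3 - <<'E'
import cv2,numpy as np
a=cv2.imread('pics/top0.png')[180:250,180:280]; b=cv2.imread('pics/side0.png')[180:330,230:340]
a=cv2.resize(a,None,fx=5,fy=5,interpolation=2);b=cv2.resize(b,(400,545),interpolation=2)
a=cv2.resize(a,(400,280));o=np.zeros((545,800,3),np.uint8);o[:280,:400]=a;o[:,400:]=b
t=cv2.imread('pics/top0.png')[175:240,315:400];o[285:545,0:340]=cv2.resize(t,(340,260),interpolation=2)
cv2.imwrite('pics/crop.png',o)
E
```

```text
side 171 (np.int64(261), np.int64(291), np.int64(232), np.int64(255)) [ 0.524 -0.144  0.129] [ 0.486 -0.967  0.093] [ 0.568 -0.127  0.797]
top 173 (np.int64(331), np.int64(342), np.int64(202), np.int64(226)) [ 0.526 -0.136  0.129] [ 0.294 -0.154  0.095] [0.569 0.043 1.493]
dir [ 0.823 -0.233 -0.517] pitch 31.154254819487104 yaw -15.799840932924266
side [ 0.488  -0.1262  0.1456]
side [ 0.5708 -0.1497  0.0936]
top [ 0.4885 -0.1264  0.1453]
top [ 0.5707 -0.1496  0.0937]
(196, 214) [0.542 0.317 0.019]
(260, 205) [0.575 0.105 0.015]
(217, 217) [0.529 0.244 0.039]
(236, 210) [0.556 0.185 0.019]
```

View pics/crop.png

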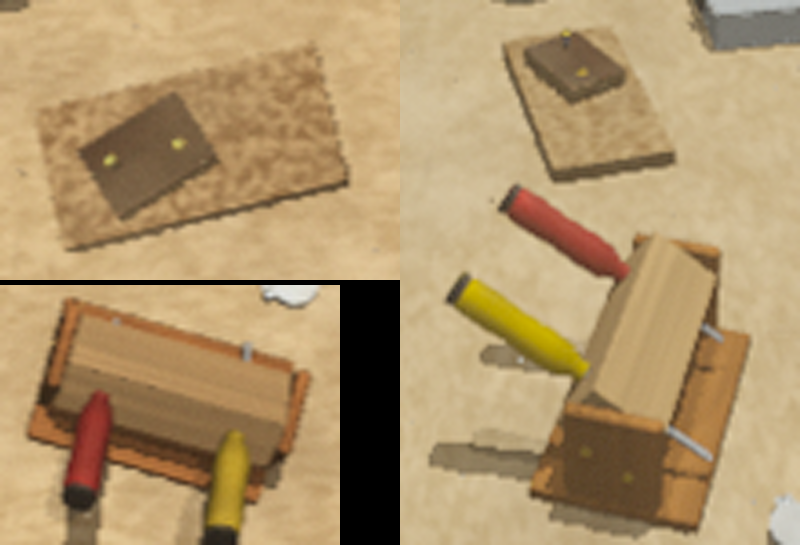

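```bash
cat >> h.py <<'E'
def rot_from(z,y):
    z=np.array(z,float)/np.linalg.norm(z); y=np.array(y,float); y-=z*(y@z); y/=np.linalg.norm(y)
    return R.from_matrix(np.stack([np.cross(y,z),y,z],1))
def move(p,Rt,o=None):
    o=o or get_obs(); R0=R.from_rotvec(o['tool_rot'])
    s=R0.inv().apply(np.array(p)-o['tool_pos'])*100; w=(R0.inv()*Rt).as_rotvec()
    print('MOVE cm',s.round(2),'rad',w.round(3),'|',np.linalg.norm(s).round(1),np.degrees(np.linalg.norm(w)).round(1),'q',o['q'].round(2))
def tri(cs,uvs):
    A=np.zeros((3,3));b=np.zeros(3)
    rs=[]
    for c,(u,v) in zip(cs,uvs):
        o=np.array(c['pose'])[:3,3]; r=pts(c,u,v,1.)-o; r/=np.linalg.norm(r); M=np.eye(3)-np.outer(r,r); A+=M;b+=M@o; rs.append((M,o))
    p=np.linalg.solve(A,b); return p,[np.linalg.norm(M@(p-o)) for M,o in rs]
yaw=np.radians(-15.8); F=np.array([np.cos(yaw),np.sin(yaw),0]); L=np.array([-np.sin(yaw),np.cos(yaw),0])
DR=np.array([.823,-.233,-.517]); SH=np.array([.571,-.1497,.0935]); GRIP=SH-.064*DR
def tool(p): p=np.radians(p); return rot_from(np.cos(p)*F-np.sin(p)*np.array([0,0,1.]),L)
E
python3 - <<'E'
from h import *
ca,cb=calibration('top'),calibration('side')
for n,(x0,y0,x1,y1) in {'top':(195,195,250,240),'side':(262,182,300,212)}.items():
    im=np.load(n+'0.npz')['im']; hsv=cv2.cvtColor(im,cv2.COLOR_BGR2HSV)[y0:y1,x0:x1].astype(int)
    m=((hsv[...,0]>22)&(hsv[...,0]<35)&(hsv[...,1]>110)&(hsv[...,2]>100)).astype(np.uint8)
    k,_,st,ce=cv2.connectedComponentsWithStats(m)
    print(n,[(a[4],(c+[x0,y0]).round(1)) for a,c in zip(st[1:],ce[1:]) if a[4]>2])
print(tri([ca,cb],[(207.5,220),(275.7,189.6)]))
Rt=tool(65); z=Rt.as_matrix()[:,2]
print(GRIP,'grasp tcp',GRIP-.155*z,'pre',GRIP-.275*z)
move(GRIP-.275*z,Rt)
move([.45,.22,.42],Rt)
E
```

```text
top [(np.int32(6), array([224. , 215.5])), (np.int32(6), array([207. , 219.5]))]
side [(np.int32(3), array([275.3, 188.7]))]
(array([0.51974122, 0.27414629, 0.04537584]), [np.float64(0.0014264465926182087), np.float64(0.001426446592618032)])
[ 0.518328 -0.134788  0.126588] grasp tcp [ 0.45529711 -0.11695206  0.26706571] pre [ 0.406499   -0.10314358  0.37582264]
MOVE cm [-41.52 -56.56   2.87] rad [-0.027 -0.436 -0.112] | 70.2 25.8 q [ 1.06  0.05  1.61  0.    1.48 -0.12]
MOVE cm [-33.27 -25.03  -1.6 ] rad [-0.027 -0.436 -0.112] | 41.7 25.8 q [ 1.06  0.05  1.61  0.    1.48 -0.12]
```

>>> arm_command(plan=[[[-3,-2.2,0,0,-0.04,-0.01],[-6,-4.5,0,-0.005,-0.08,-0.02],[-9,-6.8,-0.3,-0.01,-0.12,-0.03],[-12,-9,-0.5,-0.01,-0.16,-0.04],[-15,-11.3,-0.7,-0.01,-0.2,-0.05],[-18,-13.5,-0.8,-0.015,-0.24,-0.06],[-21,-15.8,-1,-0.015,-0.28,-0.07],[-24,-18,-1.2,-0.02,-0.32,-0.08],[-27,-20.3,-1.3,-0.02,-0.36,-0.09],[-30,-22.6,-1.5,-0.025,-0.4,-0.1],[-33.3,-25,-1.6,-0.027,-0.436,-0.112],[-33.3,-25,-1.6,-0.027,-0.436,-0.112]]], gripper=-1)

```text
t: 1.1
tool_pos: [0.4525, 0.2156, 0.4206]
tool_rot: [0.381, 2.678, -0.085]
contact_force: [-0.4, 0.7, 0.4]
opening: 0.0854
grip_force: 0.0
```

Run:
```python
from h import *
c,im,d=grab('wrist','w1.png'); np.savez('w1.npz',im=im,d=d,**c)
print({k:np.round(v,3).tolist() for k,v in c.items()})
o=get_obs(); print(o['t'],o['tool_pos'],o['contact_force'])
print('screw at',proj(c,[.5197,.2741,.0535]))
Rt=tool(65); z=Rt.as_matrix()[:,2]; move(GRIP-.275*z,Rt)
```

```text
{'fx': 299.669, 'fy': 299.669, 'cx': 280.015, 'cy': 207.553, 'pose': [[0.279, -0.717, -0.638, 0.403], [0.96, 0.209, 0.186, 0.23], [0.0, -0.665, 0.747, 0.362], [0.0, 0.0, 0.0, 1.0]]}
1.15 [0.45156801 0.21747889 0.42033179] [-0.32231488  0.3534988  -0.60559929]
screw at (np.float64(355.6542834191068), np.float64(75.79263551922534))
MOVE cm [ -2.28 -32.06   5.92] rad [-0.001  0.    -0.006] | 32.7 0.3 q [ 0.35 -0.34  1.96 -0.27  1.18 -0.87]
```

View pics/w1.png

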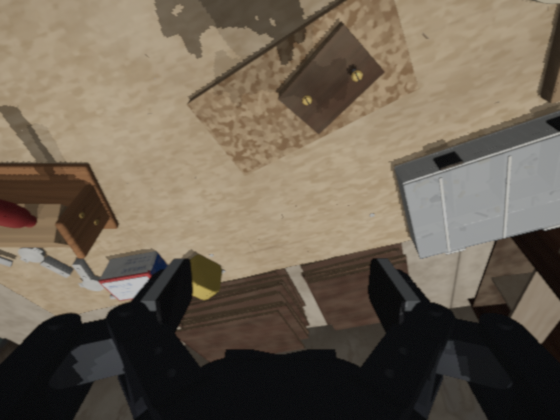

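The wrist picture shows the proud screw at (357,75), 1–2 px from where I predicted it, so the screw estimate holds. The red handle is at the left edge. Next I go to the pre-grasp pose.

>>> arm_command(plan=[[[-0.2,-3.2,0.6,0,0,0],[-0.45,-6.4,1.2,0,0,0],[-0.7,-9.6,1.8,0,0,0],[-0.9,-12.8,2.4,0,0,0],[-1.1,-16,3,0,0,0],[-1.4,-19.2,3.5,0,0,0],[-1.6,-22.4,4.1,0,0,0],[-1.8,-25.6,4.7,0,0,0],[-2.0,-28.8,5.3,0,0,0],[-2.2,-31,5.7,0,0,0],[-2.28,-32.1,5.9,0,0,0],[-2.28,-32.1,5.9,0,0,0]]])

```text
t: 2.15
tool_pos: [0.4067, -0.1019, 0.3753]
tool_rot: [0.376, 2.684, -0.08]
contact_force: [0.2, 0.3, -0.4]
opening: 0.0855
grip_force: 0.0
```

Run:
```python
from h import *
c,im,d=grab('wrist'); np.savez('w2.npz',im=im,d=d,**c)
ov=im.copy()
for p in (GRIP,SH,SH-.105*DR):
    u,v=proj(c,p); print(u,v); cv2.circle(ov,(int(u),int(v)),3,(255,255,0),-1)
cv2.imwrite('pics/w2.png',ov)
# axis of red mask
hsv=cv2.cvtColor(im,cv2.COLOR_BGR2HSV); h,s,v=cv2.split(hsv)
m=(((h<6)|(h>172))&(s>130)&(v>50)).astype(np.uint8)
k,lab,st,ce=cv2.connectedComponentsWithStats(m); i=1+np.argmax(st[1:,4]); print(st[i],ce[i])
o=get_obs(); print(o['t'],o['tool_pos'],o['q'].round(2))
Rt=tool(65); z=Rt.as_matrix()[:,2]; move(GRIP-.151*z,Rt)
```

```text
278.31305229516596 207.9451628546287
278.72703629908636 226.1222659987203
277.9244732343536 190.88353341694224
[262 192  36  39 732] [279.2363388  213.46584699]
2.2 [ 0.40693731 -0.10103793  0.37558777] [-0.44 -0.59  2.2   0.08  1.1  -1.75]
MOVE cm [-0.04 -0.24 12.38] rad [ 0.002 -0.001 -0.002] | 12.4 0.2 q [-0.44 -0.59  2.2   0.08  1.1  -1.75]
```

View pics/w2.png

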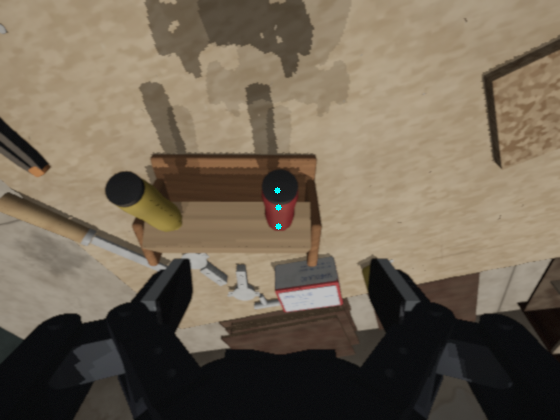

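The handle is centred at about x=280, within 1–2 px of prediction, and the fingers straddle it clear of the yellow one at (150,200). Going down to grasp.

>>> arm_command(plan=[[[0,0,2,0,0,0],[0,0,4,0,0,0],[0,-0.1,6,0,0,0],[0,-0.1,8,0,0,0],[0,-0.1,10,0,0,0],[0,-0.1,11.4,0,0,0],[0,-0.1,12.3,0,0,0],[0,-0.1,12.3,0,0,0],[0,-0.1,12.3,0,0,0]]])

```text
t: 2.95
tool_pos: [0.4572, -0.1149, 0.2647]
tool_rot: [0.371, 2.683, -0.079]
contact_force: [0.7, 0.2, 0.4]
opening: 0.0854
grip_force: 0.0
```

Run:
```python
from h import *
o=get_obs(); print(o['contact_force'],o['q'].round(2))
Rm=R.from_rotvec(o['tool_rot']); g=o['tool_pos']+Rm.apply([0,0,.1547]); print('grasp err',Rm.inv().apply(g-GRIP))
for n in ('side',):
    c,im,d=grab(n); cv2.imwrite('pics/s3.png',cv2.resize(im[180:320,220:340],None,fx=4,fy=4,interpolation=2))
```

```text
[0.70661525 0.24131413 0.38351364] [-0.42 -0.31  2.2   0.09  0.82 -1.76]
grasp err [-2.09609455e-05  2.95403307e-03  2.39056773e-03]
```

View pics/s3.png

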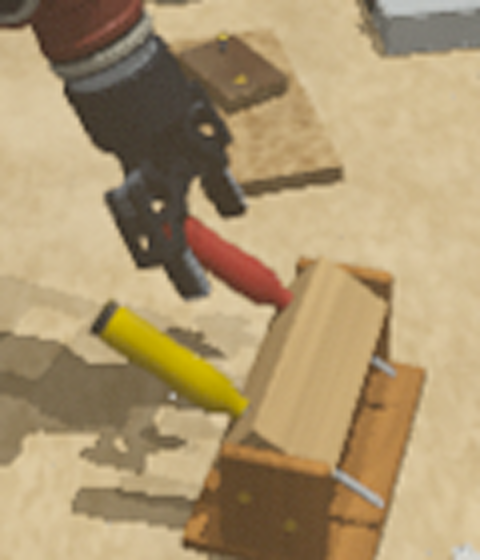

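The side view shows the red handle between the open fingers, clear of the rack and the yellow driver. Closing.

>>> arm_command(plan=[[[0,-0.15,0.1,0,0,0],[0,-0.15,0.1,0,0,0],[0,-0.15,0.1,0,0,0],[0,-0.15,0.1,0,0,0],[0,-0.15,0.1,0,0,0],[0,-0.15,0.1,0,0,0],[0,-0.15,0.1,0,0,0],[0,-0.15,0.1,0,0,0],[0,-0.15,0.1,0,0,0],[0,-0.15,0.1,0,0,0],[0,-0.15,0.1,0,0,0],[0,-0.15,0.1,0,0,0]]], gripper=1, force=60)

```text
t: 4.0
tool_pos: [0.457, -0.1174, 0.2644]
tool_rot: [0.372, 2.682, -0.08]
contact_force: [-4.5, 1.2, 6.1]
opening: 0.0271
grip_force: 58.8
```

Run:
```python
from h import *
o=get_obs(); print(o['contact_force'],o['wrist_torque'],o['opening'],o['grip_force'])
Rm=R.from_rotvec(o['tool_rot'])
for D in (DR, np.r_[F[:2]*np.cos(np.radians(35)),-np.sin(np.radians(35))]):
  print(Rm.inv().apply(-D*12))
```

```text
[-4.45077229  1.1718369   6.06837392] [ 0.0799657   0.60202095 -0.05369974] 0.027065794985277426 58.763015270233154
[ 6.67659365  0.01557272 -9.96320544]
[  5.99585609   0.01542988 -10.39468478]
```

Gripped at 27 mm opening. Now pulling along the axis.

>>> arm_command(plan=[[[0.27,0,-0.42,0,0,0],[0.55,0,-0.84,0,0,0],[0.82,0,-1.26,0,0,0],[1.09,0,-1.68,0,0,0],[1.36,0,-2.1,0,0,0],[1.64,0,-2.52,0,0,0],[1.91,0,-2.94,0,0,0],[2.18,0,-3.36,0,0,0],[2.45,0,-3.78,0,0,0],[2.73,0,-4.2,0,0,0]]])

```text
t: 4.83
tool_pos: [0.4155, -0.1056, 0.2905]
tool_rot: [0.372, 2.682, -0.08]
contact_force: [1.4, -0.7, -0.5]
opening: 0.0267
grip_force: 59.2
```

>>> arm_command(plan=[[[0.33,0,-0.5,0,0,0],[0.66,0,-1.0,0,0,0],[0.98,0,-1.51,0,0,0],[1.31,0,-2.01,0,0,0],[1.64,0,-2.52,0,0,0],[1.96,0,-3.02,0,0,0],[2.29,0,-3.52,0,0,0],[2.62,0,-4.03,0,0,0],[2.94,0,-4.53,0,0,0],[3.27,0,-5.03,0,0,0],[3.6,0,-5.5,0,0,0],[3.82,0,-5.87,0,0,0]]])

```text
t: 5.83
tool_pos: [0.3583, -0.0896, 0.3277]
tool_rot: [0.372, 2.682, -0.08]
contact_force: [0.4, 0.4, -0.7]
opening: 0.0271
grip_force: 59.4
```

Run:
```python
from h import *
o=get_obs(); print(o['tool_pos'],o['q'].round(2),o['contact_force'])
Rm=R.from_rotvec(o['tool_rot'])
for n,(x0,y0,x1,y1) in {'side':(200,160,340,320)}.items():
    c,im,d=grab(n); cv2.imwrite('pics/s4.png',cv2.resize(im[y0:y1,x0:x1],None,fx=3.6,fy=3.6,interpolation=2))
print('up 10 world:',Rm.inv().apply([0,0,10]))
```

```text
[ 0.35826461 -0.08958411  0.32765207] [-0.47 -0.74  2.37  0.1   1.09 -1.79] [ 0.39773631  0.37553569 -0.68980263]
up 10 world: [-4.2283824   0.02027842 -9.06202908]
```

View pics/s4.png

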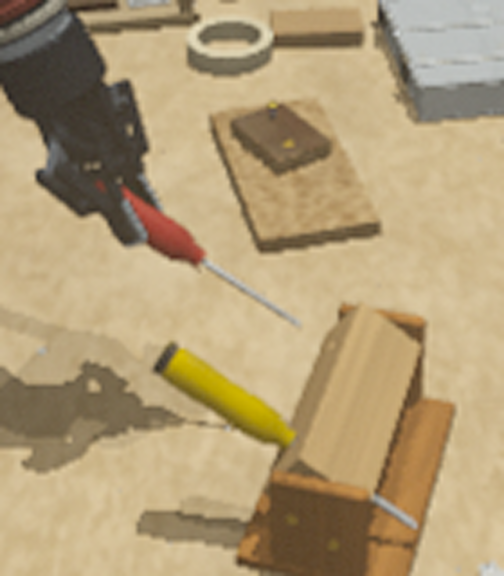

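The driver is clear of its socket, with the tip at about (300,325), and the yellow one has not moved. Next comes lift, swing and upright.

```bash
cat >> h.py <<'E'
def upright(dtool,az,Rm):
    """tool rotation making dtool (driver dir in tool axes) point down, tool x/z plane at azimuth az"""
    dw=Rm.apply(dtool); dw/=np.linalg.norm(dw); a=np.cross(dw,[0,0,-1]); an=np.linalg.norm(a)
    R1=R.from_rotvec(a/an*np.arctan2(an,-dw[2]))*Rm
    y=R1.as_matrix()[:,1]; cur=np.arctan2(y[1],y[0])-np.pi/2
    return R.from_rotvec([0,0,az-cur])*R1
E
python3 - <<'E'
from h import *
o=get_obs(); Rm=R.from_rotvec(o['tool_rot']); dt=Rm.inv().apply(DR); print(dt)
p1=o['tool_pos']+[.06,.12,.10]; print('A');move(p1,Rm,o)
Rf=upright(dt,.45,Rm); z=Rf.as_matrix()[:,2]; print('z',z)
o2=dict(o); o2['tool_pos']=p1
print('B');move(np.array([.46,.16,.31])-.1547*z,Rf,o2)
E
```

```text
[-0.55572319 -0.00124052  0.83070885]
A
MOVE cm [-6.5  13.2  -7.97] rad [0. 0. 0.] | 16.7 0.0 q [-0.47 -0.74  2.37  0.1   1.09 -1.79]
z [-0.50112214 -0.24092389 -0.83116321]
B
MOVE cm [-6.72 19.3   2.03] rad [ 0.058  0.981 -0.755] | 20.5 71.0 q [-0.47 -0.74  2.37  0.1   1.09 -1.79]
```

>>> arm_command(plan=[[[-0.8,1.0,-1,0,0,0],[-1.6,2.4,-2,0,0,0],[-2.3,3.8,-3,0,0,0],[-3,5.3,-3.8,0,0,0],[-3.7,6.8,-4.6,0,0,0],[-4.3,8.2,-5.4,0,0,0],[-5,9.6,-6.2,0,0,0],[-5.6,11,-7,0,0,0],[-6.1,12.2,-7.6,0,0,0],[-6.5,13.2,-8,0,0,0],[-6.5,13.2,-8,0,0,0]]])

```text
t: 6.8
tool_pos: [0.4194, 0.0314, 0.4292]
tool_rot: [0.369, 2.68, -0.078]
contact_force: [-0.4, -0.0, -0.6]
opening: 0.0273
grip_force: 59.5
```

>>> arm_command(plan=[[[-0.5,1.5,0.15,0.004,0.075,-0.058],[-1,3,0.3,0.009,0.15,-0.116],[-1.5,4.5,0.45,0.013,0.225,-0.174],[-2.1,6,0.6,0.018,0.3,-0.232],[-2.6,7.5,0.75,0.022,0.375,-0.29],[-3.1,9,0.9,0.027,0.45,-0.348],[-3.6,10.5,1.1,0.031,0.525,-0.406],[-4.1,12,1.25,0.036,0.6,-0.464],[-4.6,13.5,1.4,0.04,0.675,-0.522],[-5.2,15,1.55,0.045,0.75,-0.58],[-5.7,16.5,1.7,0.049,0.825,-0.638],[-6.2,18,1.85,0.054,0.9,-0.696]]])

```text
t: 7.8
tool_pos: [0.5299, 0.186, 0.437]
tool_rot: [0.515, -2.588, 0.17]
contact_force: [-0.6, 0.1, -2.1]
opening: 0.0271
grip_force: 59.5
```

Run:
```python
from h import *
o=get_obs(); Rm=R.from_rotvec(o['tool_rot']); print(o['t'],o['tool_pos'],o['q'].round(2),o['contact_force'],o['opening'])
dt=np.array([-.5557,-.0012,.8307]); print('driver dir',Rm.apply(dt))
Rf=upright(dt,.45,Rm); z=Rf.as_matrix()[:,2]
p=np.array([.5197,.2741,.29])-.1547*z; move(p,Rf,o)
```

```text
7.8 [0.52992993 0.1860181  0.43700921] [ 0.23  0.02  1.62 -0.12  2.01 -1.76] [-0.5602648   0.14047866 -2.07608524] 0.02705678056001325
driver dir [ 0.08097802  0.00587637 -0.99612973]
MOVE cm [-10.45   8.97  -4.02] rad [ 0.004  0.076 -0.057] | 14.3 5.5 q [ 0.23  0.02  1.62 -0.12  2.01 -1.76]
```

>>> arm_command(plan=[[[-1.2,1.0,-0.5,0.001,0.01,-0.007],[-2.4,2.0,-0.9,0.001,0.02,-0.014],[-3.6,3.1,-1.4,0.002,0.03,-0.02],[-4.8,4.1,-1.8,0.002,0.04,-0.027],[-6,5.1,-2.3,0.003,0.05,-0.035],[-7.2,6.2,-2.8,0.003,0.06,-0.042],[-8.4,7.2,-3.2,0.004,0.07,-0.05],[-9.6,8.2,-3.7,0.004,0.076,-0.057],[-10.45,8.97,-4,0.004,0.076,-0.057],[-10.45,8.97,-4,0.004,0.076,-0.057],[-10.45,8.97,-4,0.004,0.076,-0.057]]])

```text
t: 8.72
tool_pos: [0.5971, 0.311, 0.4184]
tool_rot: [0.57, -2.5, 0.173]
contact_force: [-0.7, -0.3, -0.9]
opening: 0.0272
grip_force: 59.5
```

Run:
```python
from h import *
o=get_obs(); Rm=R.from_rotvec(o['tool_rot']); print(o['t'],o['tool_pos'],o['q'].round(2))
dt=np.array([-.5557,-.0012,.8307]); dw=Rm.apply(dt); g=o['tool_pos']+Rm.apply([0,0,.1547]); print('dir',dw,'grip',g,'tip',g+.1545*dw)
tip=g+.1545*dw
ov=[]
for n in('side','top','wrist'):
    c,im,d=grab(n); np.savez(n+'5.npz',im=im,d=d,**c)
    print(n,'tip',np.round(proj(c,tip),1),'screw',np.round(proj(c,[.5197,.2741,.0535]),1),'grip',np.round(proj(c,g),1))
    if n!='wrist':
        u,v=map(int,proj(c,tip)); ov.append((cv2.resize(im[v-60:v+30,u-35:u+35],(420,540),interpolation=2)) if n=='side' else cv2.resize(im[v-45:v+45,u-30:u+30],(360,540),interpolation=2))
    else: cv2.imwrite('pics/w5.png',im)
cv2.imwrite('pics/st5.png',np.hstack(ov))
```

```text
8.7167 [0.59708745 0.31099935 0.41843271] [ 0.38  0.3   1.34 -0.05  2.09 -1.65]
dir [ 3.67078111e-03 -3.27549568e-04 -9.99426254e-01] grip [0.51997983 0.27380889 0.28957863] tip [0.52054697 0.27375829 0.13516727]
side tip [275.  168.6] screw [275.3 187.8] grip [273.8 128.3]
top tip [203.  214.8] screw [207.1 219.2] grip [193.7 205.6]
wrist tip [280.3 290.9] screw [280.8 292.2] grip [281.4 280.8]
```

View pics/st5.png

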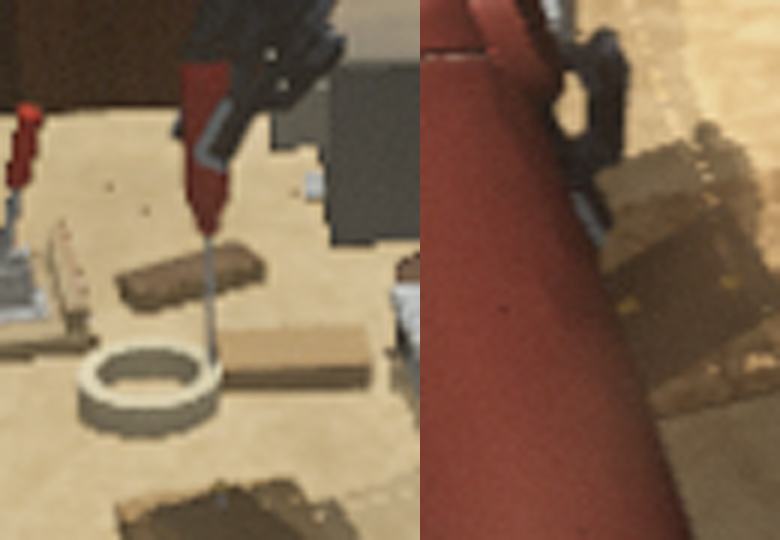

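View pics/w5.png

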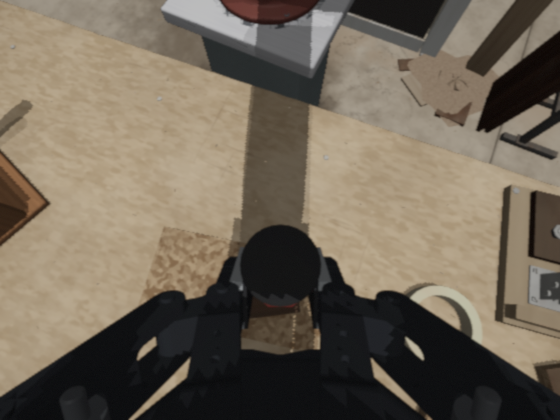

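In the side view the tip is at about (275,169), matching the predicted (275.0,168.6), and the shank is vertical. From the top the forearm hides the tip, and from the wrist the butt hides the screw. I'll refine the screw position from the earlier views and check the driver's tilt.

Run:
```python
from h import *
def brass(im,x0,y0,x1,y1):
    hsv=cv2.cvtColor(im,cv2.COLOR_BGR2HSV)[y0:y1,x0:x1].astype(int)
    m=((hsv[...,0]>20)&(hsv[...,0]<36)&(hsv[...,1]>110)&(hsv[...,2]>100)).astype(np.uint8)
    k,_,st,ce=cv2.connectedComponentsWithStats(m)
    return [(a[4],(c+[x0,y0]).round(1)) for a,c in zip(st[1:],ce[1:]) if a[4]>2]
z=np.load('w1.npz'); w={k:z[k] for k in('fx','fy','cx','cy','pose')}
print('w1',brass(z['im'],295,60,370,120))
bw=max([b for b in brass(z['im'],335,60,370,95)],key=lambda b:b[0])[1]
T,S=calibration('top'),calibration('side')
uv=[(207,219.5),(275.3,188.7),bw]
for cs,us,n in ((  [T,S,w],uv,'TSw'),([T,S],uv[:2],'TS'),([T,w],[uv[0],uv[2]],'Tw'),([S,w],uv[1:],'Sw')): print(n,*tri(cs,us))
for c,(u,v) in zip((T,S,w),uv):
    o=np.array(c['pose'])[:3,3]; r=pts(c,u,v,1.)-o; print('on z=.0535',o+r*(.0535-o[2])/r[2])
# tilt in side view: row-wise centres
z=np.load('side5.npz'); im=z['im']; h,s,v=cv2.split(cv2.cvtColor(im,cv2.COLOR_BGR2HSV))
m=(((h<6)|(h>172))&(s>130)&(v>40))
for r in range(118,149,3):
    u=np.nonzero(m[r,262:290])[0]+262
    if len(u): print(r,u.min(),u.max(),end='; ')
print()
g=cv2.cvtColor(im,cv2.COLOR_BGR2GRAY).astype(int)
for r in range(148,172,2): print(r,g[r,269:282])
for t in (0,.05,.1,.1545,-.03): print(t,np.round(proj(S,np.array([.5200,.2738,.2896-t])),1))
```

```text
w1 [(np.int32(21), array([359.4,  74.6])), (np.int32(25), array([354.2,  76.7])), (np.int32(44), array([307., 100.]))]
TSw [0.52003384 0.27377855 0.05041934] [np.float64(0.0013441955492542687), np.float64(0.0005207102416553322), np.float64(0.0014571596474491407)]
TS [0.51953362 0.27503283 0.04912168] [np.float64(0.00017347405158423234), np.float64(0.000173474051583934)]
Tw [0.51738951 0.27231405 0.06114607] [np.float64(0.0007559601759706122), np.float64(0.0007559601759704738)]
Sw [0.52040472 0.27275361 0.05091254] [np.float64(0.0007210984879672665), np.float64(0.0007210984879672145)]
on z=.0535 [0.51867671 0.27430329 0.0535    ]
on z=.0535 [0.51986802 0.26783031 0.0535    ]
on z=.0535 [0.52016941 0.27261054 0.0535    ]
121 270 275; 124 270 274; 127 271 273; 130 270 270; 133 270 270; 136 270 272; 139 270 275; 142 271 274; 145 274 274; 
148 [184 183 188 176 124 145 167 137 133 136 157 178 192]
150 [152 136 119 106 103 106 106 105 105 103 100 100 127]
152 [110 107 114 111 107 109 114 109 105  98 102 102  80]
154 [ 98 101 101 101 110 103  85  89  87  77  78  79  77]
156 [ 85  86  83  86  92  99  79 103 141 141 151 174 186]
158 [107 143 141 143 132 148 194 189 185 184 183 185 186]
160 [186 184 184 179 148 139 187 185 181 181 181 184 186]
162 [188 187 186 178 145 133 180 180 183 184 183 179 179]
164 [197 192 188 177 146 116 154 159 157 160 159 160 161]
166 [174 193 204 198 156  92 130 165 162 161 161 161 161]
168 [100  97 110 162 173 121 169 160 158 158 155 156 155]
170 [ 99  97 104 166 205 197 186  81  86  87  88  91  90]
0 [273.8 128.3]
0.05 [274.1 141.9]
0.1 [274.5 154.9]
0.1545 [274.8 168.6]
-0.03 [273.6 119.8]
```

```bash
cat > chk.py <<'E'
from h import *
import sys
def axis(im,d,c):
    v,u=np.mgrid[0:420,0:560]; ok=(d>0)
    P=pts(c,u[ok],v[ok],d[ok]); o=get_obs(); Rm=R.from_rotvec(o['tool_rot']); g=o['tool_pos']+Rm.apply([0,0,.1547])
    r=np.hypot(P[:,0]-g[0],P[:,1]-g[1]); P=P[(r<.022)&(P[:,2]>g[2]-.17)&(P[:,2]<g[2]+.05)]
    print('grip',g.round(4),'dir',Rm.apply([-.5557,-.0012,.8307]).round(4))
    for a in np.arange(-.165,.05,.015):
        Q=P[(P[:,2]-g[2]>=a)&(P[:,2]-g[2]<a+.015)]
        if len(Q)>1: print(round(a*1000),len(Q),'x',Q[:,0].mean().round(4),'y',Q[:,1].mean().round(4),Q[:,1].min().round(4))
c,im,d=grab('side'); axis(im,d,c); np.savez('sideN.npz',im=im,d=d)
E
python3 - <<'E'
from h import *
o=get_obs(); Rm=R.from_rotvec(o['tool_rot']); dt=np.array([-.5557,-.0012,.8307])
move(o['tool_pos']+[0,.001,-.046],upright(dt,.45,Rm),o)
c=calibration('wrist'); g=o['tool_pos']+Rm.apply([0,0,.1547]); print('butt pred',proj(c,g-.041*Rm.apply(dt)))
im=np.load('wrist5.npz')['im']; m=(cv2.cvtColor(im,cv2.COLOR_BGR2GRAY)<38).astype(np.uint8)[215:262,235:330]
v,u=np.nonzero(m); p=np.stack([u+235,v+215],1).astype(np.float32); print('butt top circle',cv2.minEnclosingCircle(p))
E
python3 chk.py
```

```text
MOVE cm [-2.58  0.09  3.81] rad [-0.     0.004 -0.003] | 4.6 0.3 q [ 0.38  0.3   1.34 -0.05  2.09 -1.65]
butt pred (np.float64(281.2917602214896), np.float64(271.9332293777739))
butt top circle ((282.0, 259.0), 47.042633056640625)
grip [0.5198 0.2734 0.2905] dir [ 4.900e-03  2.000e-04 -9.994e-01]
-150 4 x 0.5175 y 0.2617 0.2587
-135 3 x 0.5177 y 0.2653 0.2645
-120 4 x 0.518 y 0.267 0.264
-105 7 x 0.5174 y 0.2695 0.2644
-90 7 x 0.5173 y 0.2682 0.2647
-75 7 x 0.5177 y 0.265 0.2602
-60 19 x 0.5182 y 0.2621 0.2566
-45 30 x 0.5181 y 0.2592 0.2538
-30 24 x 0.5173 y 0.2577 0.253
-15 16 x 0.5077 y 0.2678 0.2549
0 25 x 0.5143 y 0.2587 0.2525
15 37 x 0.5178 y 0.2579 0.2527
30 43 x 0.5184 y 0.2635 0.254
45 21 x 0.5226 y 0.2734 0.2557
```

>>> arm_command(plan=[[[-0.3,0,0.4,0,0,0],[-0.6,0.01,0.8,0,0.001,0],[-0.9,0.02,1.25,0,0.001,-0.001],[-1.2,0.02,1.7,0,0.002,-0.001],[-1.5,0.03,2.1,0,0.002,-0.002],[-1.8,0.03,2.55,0,0.003,-0.002],[-2.1,0.04,3,0,0.004,-0.003],[-2.4,0.05,3.4,0,0.004,-0.003],[-2.65,0.05,3.76,0,0.004,-0.003],[-2.65,0.05,3.76,0,0.004,-0.003],[-2.65,0.05,3.76,0,0.004,-0.003]]])

```text
t: 9.83
tool_pos: [0.5978, 0.3122, 0.3727]
tool_rot: [0.573, -2.496, 0.173]
contact_force: [0.9, 0.1, -0.9]
opening: 0.0267
grip_force: 59.5
```

Run:
```python
from h import *
o=get_obs(); Rm=R.from_rotvec(o['tool_rot']); dt=np.array([-.5557,-.0012,.8307]); dw=Rm.apply(dt)
g=o['tool_pos']+Rm.apply([0,0,.1547]); tip=g+.1545*dw; print('tip',tip.round(4),dw.round(4))
c,im,d=grab('side'); print(np.round(proj(c,tip),1),np.round(proj(c,[.52,.275,.0535]),1))
a=cv2.resize(im[150:210,255:300],(450,600),interpolation=2)
c,im,d=grab('top'); print(np.round(proj(c,tip),1)); b=cv2.resize(im[195:240,190:216],(347,600),interpolation=2)
cv2.imwrite('pics/st6.png',np.hstack([a,b]))
Rf=upright(dt,.45,Rm); gt=np.array([.521,.275,.0785+.1545]); move(gt-.1547*Rf.as_matrix()[:,2],Rf,o)
```

```text
tip [0.5202 0.2748 0.0898] [-6.000e-04 -4.000e-04 -9.994e-01]
[275.2 179.3] [275.4 187.7]
[205.1 217.2]
MOVE cm [-0.67 -0.02  0.89] rad [-0.001 -0.001  0.001] | 1.1 0.1 q [ 0.38  0.33  1.38 -0.04  2.02 -1.65]
```

View pics/st6.png

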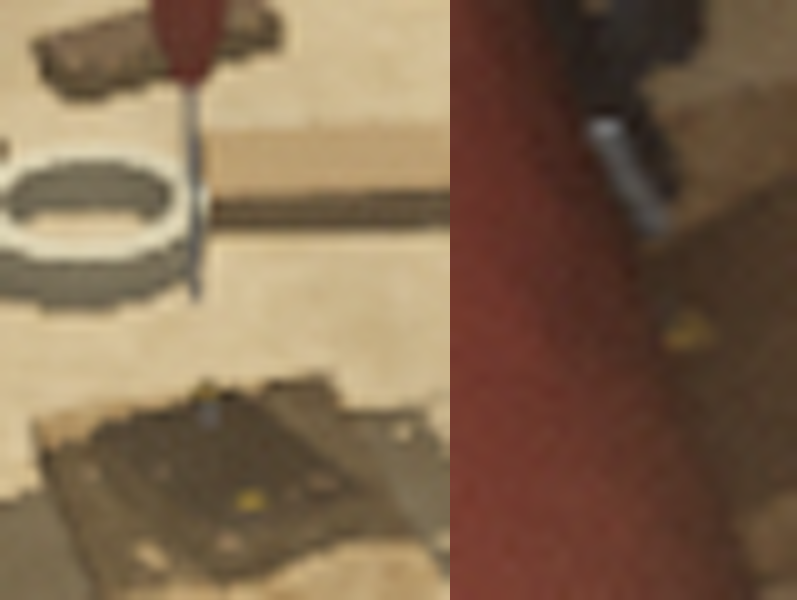

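In the side view the tip is at about (274.1,179.5) and the screw head at (275.1,188.3). The tip is therefore about 2 mm short in x, and its height matches prediction. I'll correct that and make the last descent.

Run:
```python
from h import *
o=get_obs(); Rm=R.from_rotvec(o['tool_rot']); dt=np.array([-.5557,-.0012,.8307])
Rf=upright(dt,.45,Rm); gt=np.array([.5218,.275,.0785+.1545]); move(gt-.1547*Rf.as_matrix()[:,2],Rf,o)
```

```text
MOVE cm [-0.77 -0.05  0.92] rad [-0.001  0.001  0.001] | 1.2 0.1 q [ 0.38  0.33  1.38 -0.04  2.02 -1.65]
```

>>> arm_command(plan=[[[-0.15,-0.01,0.18,0,0,0],[-0.3,-0.02,0.36,0,0,0],[-0.45,-0.03,0.54,0,0,0],[-0.6,-0.04,0.72,0,0,0],[-0.75,-0.05,0.9,0,0,0],[-0.75,-0.05,0.9,0,0,0],[-0.75,-0.05,0.9,0,0,0],[-0.75,-0.05,0.9,0,0,0],[-0.75,-0.05,0.9,0,0,0],[-0.75,-0.05,0.9,0,0,0]]])

```text
t: 10.77
tool_pos: [0.5992, 0.3123, 0.3617]
tool_rot: [0.573, -2.497, 0.172]
contact_force: [-0.2, 0.0, -1.1]
opening: 0.0272
grip_force: 59.5
```

Run:
```python
from h import *
o=get_obs(); Rm=R.from_rotvec(o['tool_rot']); dw=Rm.apply([-.5557,-.0012,.8307]); tip=o['tool_pos']+Rm.apply([0,0,.1547])+.1545*dw
print(o['t'],'tip',tip.round(4),dw.round(4))
c,im,d=grab('side'); print(np.round(proj(c,tip),1))
g=cv2.cvtColor(im,cv2.COLOR_BGR2GRAY).astype(int)
for r in range(172,192): print(r,g[r,270:281])
```

```text
10.7667 tip [0.5219 0.275  0.0787] [ 4.000e-04  0.000e+00 -9.994e-01]
[275.7 181.9]
172 [175 195 212 193 137 103  83  84  84  83  84]
173 [214 203 185 151 108 112 136 144 144 144 142]
174 [189 167 114 107 102 141 189 193 192 189 189]
175 [110 116 115 116 101 153 200 196 193 190 189]
176 [110 110 114 107 105 158 201 196 194 192 192]
177 [112 104 105 103 109 158 199 195 194 194 194]
178 [101 105 132 148 126 158 197 192 191 194 196]
179 [133 162 181 187 133 155 200 192 191 195 197]
180 [177 198 197 184 126 150 198 192 192 195 194]
181 [192 190 190 178 125 147 197 193 192 192 193]
182 [187 185 185 181 150 153 195 194 192 190 191]
183 [187 188 188 190 185 175 194 194 195 190 189]
184 [187 190 191 191 192 195 192 192 191 189 189]
185 [189 192 193 190 189 190 191 191 190 191 192]
186 [192 192 191 192 193 193 194 191 192 194 195]
187 [191 191 192 192 188 176 182 191 186 191 188]
188 [191 190 189 184 162 119 134 157 144 161 155]
189 [174 163 165 150 104  97  89  63  68  94 106]
190 [134  95 104  95  70  83  83  68  65  68  71]
191 [77 70 66 66 75 84 84 68 68 68 69]
```

```bash
python3 -c "
from station import *
print(get_obs()['dq'].round(3)); print(finish_job())"
```

```text
[-0.002  0.001 -0.001  0.002 -0.002  0.001]
the job is handed in; nothing more can be done
None
```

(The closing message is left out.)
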